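Flip the slide carrier over the board's edge

TASK

The flat slide carrier lies white side up in front of the low steel board. With the fingertips only, push it flat along the worktop up against the board's front edge, then go on pushing its near side up and over so that it tips up against that edge and flips over onto the board, and leave it lying flat there with its blue underside up. Do not grip it or lift it off the surface, and do not disturb the two vials and the beaker.

Things in the scene. Friction and masses are not known exactly. Their poses are not given: they have to be found in the camera images.
- carrier: flat rigid slide carrier, 90 (x) x 110 (y) x 14 mm (z), about 90 g, loose, sides upright; white face with three glass slides, underside blue. Origin: centre of the blue underside; z points out of the white face (up at the start), x towards the board (within 0.3 rad of the board's x). It starts 20 to 70 mm short of the board's edge.
- carrier_far (a point): middle of the carrier's side towards the board, at half its thickness (45 mm from the carrier's centre)
- carrier_near (a point): middle of the carrier's opposite side, the one to push on, at half its thickness. Fingertips grip it by friction: with the far side against the board's edge and 2 to 5 N kept on this side, fingertips moving up and round the edge carry it up; once more than about 60 degrees up, pushing it on towards the board topples it over
- board: low steel board with a dark rubber top, 140 (x) x 210 (y) x 6 mm (z), fixed to the worktop. Origin: centre of its underside; x points from its front edge across it, away from the robot, z up
- board_edge (a point): middle of the board's top front edge, 70 mm from its centre, 6 mm above the worktop; the front face below it is upright and is the stop; axes as the board's
- vial_w: sample vial with white cap, 28 mm across, 62 mm tall, standing; bystander. Origin: centre of its foot
- vial_b: sample vial with black cap, 28 mm across, 62 mm tall, standing; bystander. Origin: centre of its foot
- beaker: clear beaker, 53 mm across, 66 mm tall, standing; bystander. Origin: centre of its foot
There are look-alikes about, which are no part of the job. What is shaped like the carrier but purple or red is not meant.

How it is judged:
On the way, in this order (a step that is already met when the one before it is completed fails the run):
1. the carrier, still white side up and flat, has its far side up against the board's front edge (x of carrier_far in the frame of board_edge above -0.018 m and angle between carrier's own z axis and vertical below 0.3 rad), for 0.05 s.
2. the carrier stands tipped up at the board's edge (angle between carrier's own z axis and vertical between 1.1 and 2.2 rad and x of carrier in the frame of board_edge between -0.06 and 0.05 m), for 0.05 s.
At the end, for the whole second after the job is handed in: the carrier lies at rest, flat on the board (within 5 degrees, the blue side 10 to 18 mm above the board's top), blue side up, its centre over the board (it may stick out over an edge); the vials and the beaker stand upright (angle between carrier's own z axis and vertical above 3.05 rad and z of carrier in the frame of board_edge between 0.01 and 0.018 m and x of carrier in the frame of board_edge between 0 and 0.14 m and y of carrier in the frame of board_edge between -0.1 and 0.1 m and linear speed of carrier below 0.02 m/s and angle between each of vial_w, vial_b, beaker's own z axis and vertical below 0.2 rad); the robot touches nothing.
It fails at once if the carrier is lifted or carried: its near side and its far side are both more than 35 mm above the worktop (height (world z) of each of carrier_near, carrier_far above 0.035 m).
It fails at once if the white-capped vial is shifted more than 20 mm or tipped (distance of vial_w from where it was at the start of the episode above 0.02 m or angle between vial_w's own z axis and vertical above 0.3 rad).
It fails at once if the black-capped vial is shifted more than 20 mm or tipped (distance of vial_b from where it was at the start of the episode above 0.02 m or angle between vial_b's own z axis and vertical above 0.3 rad).
It fails at once if the beaker is shifted more than 20 mm or tipped (distance of beaker from where it was at the start of the episode above 0.02 m or angle between beaker's own z axis and vertical above 0.3 rad).
It also fails if it takes over 42 s, if anything falls off the work surface, if the arm or the gripper's body presses on something with over 40 N, if the wrist force passes 120 N, or if a joint passes its speed limit or range.

ROBOT

A 7-joint arm with a two-finger parallel gripper is mounted at the origin on the work surface; the furniture and walls round the work are solid. World frame = base frame: x ahead of the robot, y to its left, z up, the work surface at z = 0. Lengths are in m, angles in rad, forces in N, time in s.
With the tool pointing down it reaches from about 0.425 to 0.875 m from the base axis. Payload 4.7 kg.
Tool frame: the origin (TCP) lies where the fingers leave the gripper's body, on its centre line; the fingertips stand 70 mm ahead of it and the grasp point (between the pads) lies 51 mm ahead of it; z points along the fingers, y is the line along which they close (so a half turn about z gives the same grasp; the last joint's range is limited). The gripper opens to 87 mm and grips with 3 to 60 N. Pads are 19 mm wide; open, the fingers measure 117 mm over their backs; the gripper's body (75 mm by 190 mm) begins 51 mm behind the grasp point.
Start: joints at [-1.26, 0.321, -0.07, 1.45, 0.023, 1.371, -0.057], TCP at [0.19, 0.622, 0.292] pointing down, gripper open.
Joint ranges: [-2.86, 2.86], [-0.3, 2.09], [-1.38, 1.24], [0.06, 2.45], [-1.56, 4.7], [0.09, 2.05], [-2.69, 2.69]. Speed limits (rad/s): [2.57, 2.57, 3.14, 3.14, 3.14, 3.14, 3.14].

INTERFACE

Orientations are given as a rotation vector (axis times angle).
In Python, from bench import ctrl gives the robot as it stands.
- The arm moves only by the tool drive_tool, never from a script. Its argument "motion" is a list of rows, each a list of 3 entries, a list of its own where there are three numbers: the shift along the tool's x, y, z in cm, then the turn, a rotation vector about the tool's x, y, z in degrees, then the opening, from -1 (shut) to 1 (fully open). In form: [[[x, y, z], [ax, ay, az], claw], ...]. A call has 1 to 12 rows; each row shifts and turns the commanded pose from where the row before left it, along the tool's axes as they then stand; what a row does not reach is not made up. A row lasts 1/8 s, in which the tool goes at most 62.5 mm and 10.7 degrees, less where a joint would pass 70% of its speed; a pose out of reach is approached as far as the arm can. A call with a gripper value outside its range is refused whole. The fingers move at their own pace and stop on an object; "force" is the grip in N (left out, the last holds). Time passes only in rows, so rows that do not move let the fingers close. It gives the time, the measured TCP pose, the force, the opening and the grip force at its end, in the units of the state.
- ctrl.get_state(): the state, without advancing time (a new reading comes with each control period).
- ctrl.get_image(name): name is "scene" or "top"; returns the picture (480x640x3 uint8, red, green, blue); there is no depth.
- ctrl.calibration(name): a dict with "K" (3x3 intrinsics, pixels), "origin" and "attitude" of the camera in the world. Camera axes: x right, y up, looking along -z (the intrinsics and any distortion apply to the point x, -y, -z); pixel columns grow to the right and rows downward; lengths in m; the calibration is good to about 2 mm. A picture is of the moment at which its call begins. calibration takes no time and is no camera call.
- ctrl.close_job(): hands the job in; it is judged then, once.
The state is a dict: "time": time; "joint_positions": joint angles; "qd": joint speeds; "joint_torque": joint torques, N m; "position": TCP position; "tool_rot": TCP orientation; "ft_force": force on the tool from outside, world axes, zero at the start; "torque": the same for the moment, N m; "grip_width": opening from 0.0 (shut) to 1.0 (fully open); "grip_force": force on a finger pad.
Only numpy, scipy, OpenCV 4.12 (cv2) and the standard library are available. Lean on these libraries where they do the work, as an engineer would, in place of code of your own. Each camera call takes 0.05 s, during which the arm holds its last target. There are 200 camera calls.

## Working session

There is one attempt and no reset: what is moved stays moved. The work goes in short steps, Python scripts to look and compute and a tool call to move; the robot and the scene stay as the last step left them, time stands still between calls to the robot, and variables do not carry over. Pictures are saved under pics/ and viewed, at most 10 in all, crops included, and the job is handed in when it is done.

Besides the shell and the picture viewer there is one more tool, called after "Request:" in YAML: its name, and indented under it one key for each argument. drive_tool: Moves the arm, as the interface text tells. Its arguments: {"type":"object","properties":{"motion":{"type":"array","items":{"type":"array"}},"force":{"type":"number"}},"required":["motion"]}

```bash
mkdir -p pics
python3 - <<'E'
from bench import ctrl
import cv2
s=ctrl.get_state();print(s)
for n in("scene","top"):
    c=ctrl.calibration(n);print(n,c)
    cv2.imwrite(f"pics/{n}0.png",ctrl.get_image(n)[:,:,::-1])
E
```

```text
{'time': 0.0, 'joint_positions': array([-1.25993493,  0.3218039 , -0.07007873,  1.45169057,  0.02265816,
        1.37075694, -0.05690411]), 'qd': array([-0.00056768, -0.00136603,  0.00017794,  0.00019351, -0.00028612,
        0.00082212,  0.00080015]), 'joint_torque': array([ 2.49909465e-05, -4.91291821e+01, -4.04321887e-01, -3.12515116e+01,
       -6.40980061e-02,  4.40289569e-02,  1.86002562e-04]), 'position': array([0.19001514, 0.62117162, 0.29116593]), 'tool_rot': array([-4.64374085e-01, -3.10695823e+00,  2.93510590e-03]), 'ft_force': array([ 0.60878339,  0.10359364, -0.0632367 ]), 'torque': array([ 0.04754863, -0.01933395, -0.02194244]), 'grip_force': 0.0, 'grip_width': 0.9948771988714321}
scene {'K': array([[565.71507024,   0.        , 319.18684369],
       [  0.        , 565.71507024, 231.73179401],
       [  0.        ,   0.        ,   1.        ]]), 'origin': array([ 0.09573625, -0.62535117,  0.76233229]), 'attitude': array([ 0.85539224, -0.24724768, -0.49012572])}
top {'K': array([[475.39429211,   0.        , 317.61321253],
       [  0.        , 475.39429211, 230.25044428],
       [  0.        ,   0.        ,   1.        ]]), 'origin': array([0.30983239, 0.08116575, 1.23699823]), 'attitude': array([ 0.16729441, -0.14892849, -1.39845183])}
```

View pics/top0.png

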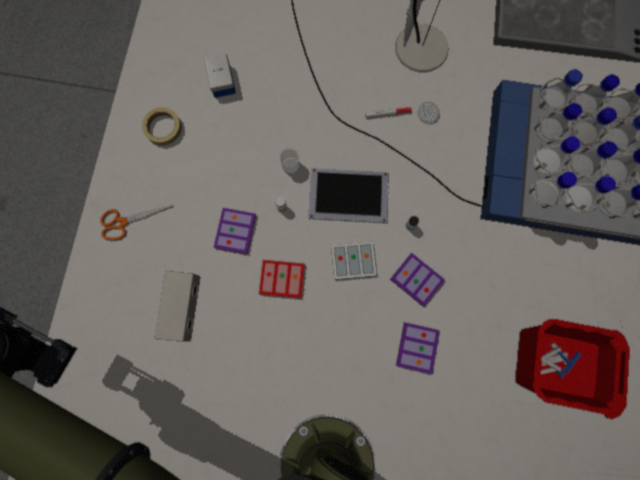

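View pics/scene0.png

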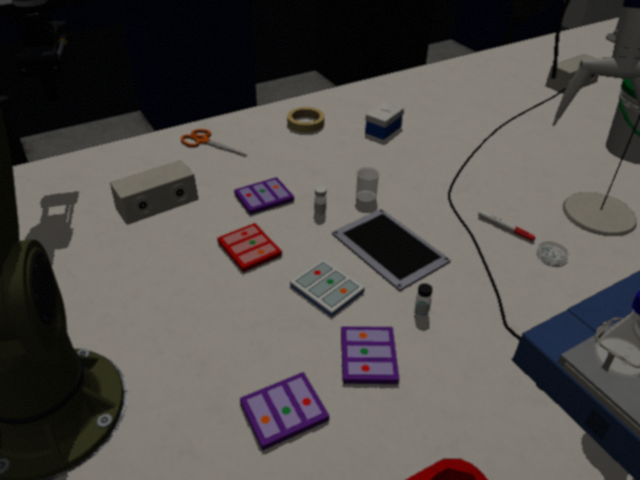

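The top view shows the board at about (309-389, 170-222), the white carrier at (332-377, 243-280), the white-capped vial at (281,205), the black-capped vial at (413,222) and the beaker at (290,162). I'll zoom in for the corners.

```bash
cat > h.py <<'E'
import numpy as np,cv2
from scipy.spatial.transform import Rotation as R
from bench import ctrl
def ray(n,px,z):
    c=ctrl.calibration(n);K=c["K"];px=np.atleast_2d(np.array(px,float))
    d=np.c_[(px[:,0]-K[0,2])/K[0,0],-(px[:,1]-K[1,2])/K[1,1],-np.ones(len(px))]
    d=R.from_rotvec(c["attitude"]).apply(d);o=c["origin"]
    return o+d*((z-o[2])/d[:,2])[:,None]
E
python3 - <<'E'
from h import *
im=cv2.imread("pics/top0.png")[150:290,270:430]
cv2.imwrite("pics/crop.png",cv2.resize(im,None,fx=4,fy=4,interpolation=cv2.INTER_CUBIC))
print(ray("top",[[313,170],[388,172],[388,222],[309,220]],.006).round(3))
print(ray("top",[[332,246],[375,243],[377,276],[334,280]],.014).round(3))
print(ray("top",[[281,203],[413,220],[290,160]],.05).round(3))
E
```

```text
[[ 0.727  0.158  0.006]
 [ 0.756 -0.044  0.006]
 [ 0.618 -0.063  0.006]
 [ 0.588  0.145  0.006]]
[[ 0.528  0.073  0.014]
 [ 0.554 -0.036  0.014]
 [ 0.47  -0.054  0.014]
 [ 0.441  0.054  0.014]]
[[ 0.611  0.221  0.05 ]
 [ 0.623 -0.121  0.05 ]
 [ 0.73   0.219  0.05 ]]
```

View pics/crop.png

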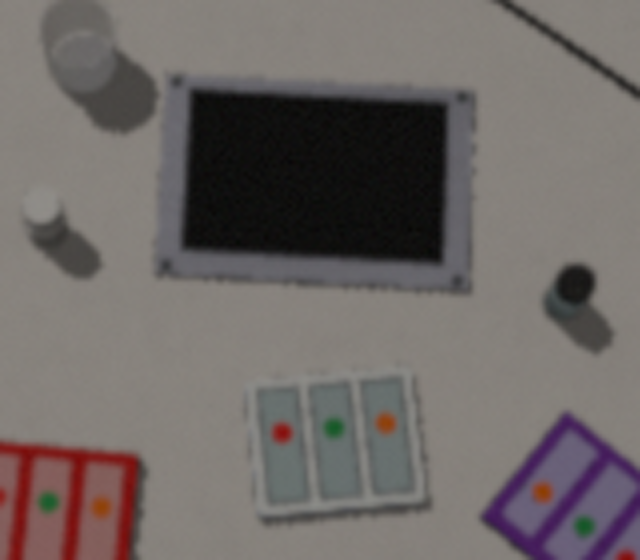

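Run:
```python
from h import *
def crop(p): return (np.array(p)+.5)/4-.5+[270,150]
b=ray("top",crop([[168,72],[474,92],[470,292],[155,276]]),.006)
c=ray("top",crop([[250,382],[410,372],[428,505],[261,520]]),.014)
for q in(b,c): print(q.round(4).tolist(),[round(np.linalg.norm(q[i]-q[(i+1)%4]),4) for i in range(4)],q.mean(0).round(4))
def ang(q): # y axis TR->TL etc
    v=(q[0]-q[1]+q[3]-q[2]); w=(q[0]-q[3]+q[1]-q[2]); return np.degrees([np.arctan2(-v[0],v[1]),np.arctan2(w[1],w[0])])
print(ang(b),ang(c))
yb=np.radians(ang(b).mean()); M=np.array([[np.cos(yb),np.sin(yb)],[-np.sin(yb),np.cos(yb)]])
e=b.mean(0)[:2]-.07*M[0]; print("edge",e,"yaw",np.degrees(yb))
print("carrier corners in edge frame",((c[:,:2]-e)@M.T).round(4).tolist())
v=ray("top",np.r_[crop([[44,207],[577,285],[82,62]])],.062)
print("vials",((v[:,:2]-e)@M.T).round(3).tolist())
s=ctrl.get_state()
T=R.from_rotvec(s["tool_rot"]).as_matrix();print(T.round(3))
```

```text
[[0.7335, 0.1624, 0.006], [0.7543, -0.0449, 0.006], [0.6158, -0.0612, 0.006], [0.5917, 0.1469, 0.006]] [np.float64(0.2083), np.float64(0.1394), np.float64(0.2095), np.float64(0.1427)] [0.6738 0.0508 0.006 ]
[[0.5301, 0.0733, 0.014], [0.5541, -0.0288, 0.014], [0.4698, -0.0527, 0.014], [0.4424, 0.0519, 0.014]] [np.float64(0.1049), np.float64(0.0876), np.float64(0.1082), np.float64(0.0903)] [0.4991 0.0109 0.014 ]
[6.17079793 6.45828575] [13.96929141 14.7239739 ]
edge [0.60423409 0.04310618] yaw 6.3145418369158595
carrier corners in edge frame [[-0.0703, 0.0381], [-0.0577, -0.066], [-0.1441, -0.0804], [-0.1599, 0.0266]]
vials [[0.027, 0.177], [-0.005, -0.165], [0.126, 0.159]]
[[-0.956  0.292 -0.   ]
 [ 0.292  0.956 -0.002]
 [-0.    -0.002 -1.   ]]
```

Request:
drive_tool:
  motion:
    - [[0,0,0],[0,0,-7.8],0.2]
    - [[0,0,0],[0,0,-7.8],0.2]
    - [[0,0,0],[0,0,-7.8],0.2]
    - [[-3.06,-3.51,0],[0,0,0],0.2]
    - [[-3.06,-3.51,0],[0,0,0],0.2]
    - [[-3.06,-3.51,0],[0,0,0],0.2]
    - [[-3.06,-3.51,0],[0,0,0],0.2]
    - [[-3.06,-3.51,0],[0,0,0],0.2]
    - [[-3.06,-3.51,0],[0,0,0],0.2]
    - [[-3.06,-3.51,0],[0,0,0],0.2]

```text
time: 1.35
position: [0.4312, 0.3999, 0.2919]
tool_rot: [0.175, -3.136, 0.001]
ft_force: [-0.1, 0.3, -0.0]
grip_width: 0.601
grip_force: 0.0
```

Request:
drive_tool:
  motion:
    - [[0.44,-4,0.9],[0,0,0],0.2]
    - [[0.44,-4,0.9],[0,0,0],0.2]
    - [[0.44,-4,0.9],[0,0,0],0.2]
    - [[0.44,-4,0.9],[0,0,0],0.2]
    - [[0.44,-4,0.9],[0,0,0],0.2]
    - [[0.44,-4,0.9],[0,0,0],0.2]
    - [[0.44,-4,0.9],[0,0,0],0.2]
    - [[0.44,-4,0.9],[0,0,0],0.2]
    - [[0.44,-4,0.9],[0,0,0],0.2]
    - [[0.44,-4,0.9],[0,0,0],0.2]
    - [[0,0,0],[0,0,0],0.2]

```text
time: 2.72
position: [0.4303, -0.0041, 0.2014]
tool_rot: [0.166, -3.135, 0.001]
ft_force: [-0.5, 0.4, 0.7]
grip_width: 0.599
grip_force: 0.0
```

```bash
cat >> h.py <<'E'
E0=np.array([.6042,.0431,.006]); YB=np.radians(6.3)
B=np.array([[np.cos(YB),np.sin(YB),0],[-np.sin(YB),np.cos(YB),0],[0,0,1]])
def st():
    s=ctrl.get_state();T=R.from_rotvec(s["tool_rot"]).as_matrix()
    p=np.array(s["position"]);f=lambda a:np.round(B@a,4).tolist()
    print("t",s["time"],"edge frame: tcp mm",(1e3*(B@(p-E0))).round(1),"tip",(1e3*(B@(p+.07*T[:,2]-E0))).round(1),
      "frontcorner",(1e3*(B@(p+.07*T[:,2]-.0095*T[:,0]-E0))).round(1))
    print("toolx",(B@T[:,0]).round(3),"tooly",(B@T[:,1]).round(3),"z",(B@T[:,2]).round(3),"F",(B@s["ft_force"]).round(2),"w",s["grip_width"],np.round(s["joint_positions"],2))
E
python3 -c "
from h import *
st()"
```

```text
t 2.725 edge frame: tcp mm [-178.   -27.9  195.4] tip [-178.2  -27.9  125.4] frontcorner [-168.7  -27.9  125.4]
toolx [-1.     0.004  0.002] tooly [ 0.004  1.    -0.   ] z [-0.002 -0.    -1.   ] F [-0.46  0.43  0.74] w 0.599478260923809 [-0.48 -0.1   0.41  2.09  0.04  1.14  1.59]
```

Request:
drive_tool:
  motion:
    - [[0.35,0,2.0],[0,0,0],0.2]
    - [[0.35,0,2.0],[0,0,0],0.2]
    - [[0,0,2.0],[0,0,0],0.2]
    - [[0,0,2.0],[0,0,0],0.2]
    - [[0,0,2.0],[0,0,0],0.2]
    - [[0,0,1.4],[0,0,0],0.2]
    - [[0,0,0.9],[0,0,0],0.2]
    - [[0,0,0],[0,0,0],0.2]

```text
time: 3.72
position: [0.424, -0.0018, 0.0789]
tool_rot: [0.175, -3.136, 0.0]
ft_force: [-0.5, -0.3, -0.2]
grip_width: 0.605
grip_force: 0.0
```

```bash
python3 -c "
from h import *
st()
im=np.vstack([ctrl.get_image('scene')[180:400,180:480],ctrl.get_image('top')[130:350,200:500]])
cv2.imwrite('pics/a.png',cv2.resize(im,None,fx=1.36,fy=1.36)[:,:,::-1])
"
```

```text
t 3.725 edge frame: tcp mm [-184.   -24.8   72.9] tip [-184.1  -24.8    2.9] frontcorner [-174.6  -24.8    2.9]
toolx [-1.    -0.002  0.001] tooly [-0.002  1.    -0.   ] z [-0.001 -0.    -1.   ] F [-0.51 -0.25 -0.25] w 0.6048059018643442 [-0.47  0.07  0.43  2.22 -0.04  0.85  1.66]
```

View pics/a.png

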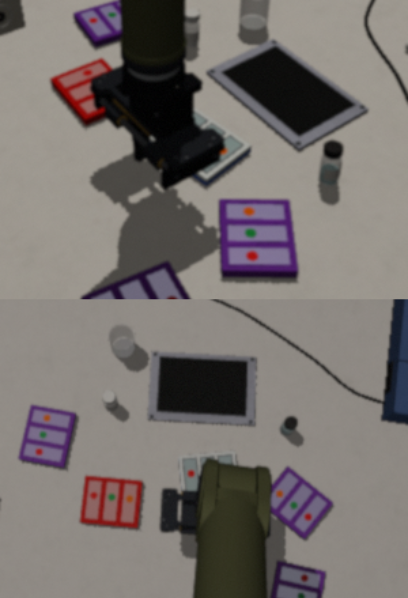

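The gripper stands behind the carrier, which is still short of the board (carrier top edge at about (210,455) in the lower half of the picture). Nothing has been touched. Pushing now.

Request:
drive_tool:
  motion:
    - [[-0.6,0,0],[0,0,0],0.2]
    - [[-0.6,0,0],[0,0,0],0.2]
    - [[-0.6,0,0],[0,0,0],0.2]
    - [[-0.6,0,0],[0,0,0],0.2]
    - [[-0.6,0,0],[0,0,0],0.2]
    - [[-0.6,0,0],[0,0,0],0.2]
    - [[-0.6,0,0],[0,0,0],0.2]
    - [[-0.6,0,0],[0,0,0],0.2]
    - [[-0.6,0,0],[0,0,0],0.2]
    - [[-0.6,0,0],[0,0,0],0.2]
    - [[-0.6,0,0],[0,0,0],0.2]
    - [[-0.4,0,0],[0,0,0],0.2]

```text
time: 5.32
position: [0.4942, 0.0059, 0.0792]
tool_rot: [0.175, -3.137, 0.0]
ft_force: [-1.3, -0.4, 0.9]
grip_width: 0.604
grip_force: 0.6
```

```bash
python3 -c "
from h import *
st()
im=np.vstack([ctrl.get_image('scene')[180:400,180:480],ctrl.get_image('top')[130:350,200:500]])
cv2.imwrite('pics/b.png',cv2.resize(im,None,fx=1.36,fy=1.36)[:,:,::-1])
"
```

```text
t 5.325 edge frame: tcp mm [-113.5  -24.9   73.2] tip [-113.5  -24.9    3.2] frontcorner [-104.   -24.9    3.2]
toolx [-1.    -0.002  0.   ] tooly [-0.002  1.    -0.   ] z [-0. -0. -1.] F [-1.3  -0.26  0.92] w 0.6041967057741432 [-0.45  0.22  0.42  2.07 -0.12  0.88  1.72]
```

View pics/b.png

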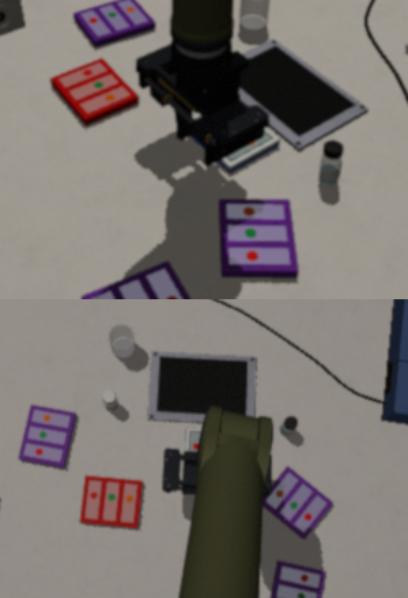

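The carrier is now about 1 cm short of the board and aligned with it (its top edge at about (190,430) in the lower picture). Next a slow push to contact.

Request:
drive_tool:
  motion:
    - [[-0.2,0,0],[0,0,0],0.2]
    - [[-0.2,0,0],[0,0,0],0.2]
    - [[-0.2,0,0],[0,0,0],0.2]
    - [[-0.2,0,0],[0,0,0],0.2]
    - [[-0.2,0,0],[0,0,0],0.2]
    - [[-0.1,0,0],[0,0,0],0.2]

```text
time: 6.18
position: [0.5049, 0.0072, 0.0793]
tool_rot: [-0.175, 3.137, 0.0]
ft_force: [-1.3, 0.8, -0.1]
grip_width: 0.605
grip_force: 0.6
```

Request:
drive_tool:
  motion:
    - [[-0.1,0,0],[0,0,0],0.2]
    - [[-0.1,0,0],[0,0,0],0.2]

```text
time: 6.42
position: [0.5067, 0.0073, 0.0793]
tool_rot: [0.175, -3.137, -0.0]
ft_force: [-1.1, 0.1, 1.0]
grip_width: 0.601
grip_force: 0.5
```

Request:
drive_tool:
  motion:
    - [[-0.1,0,0],[0,0,0],0.2]
    - [[-0.1,0,0],[0,0,0],0.2]
    - [[0,0,0],[0,0,0],0.2]

```text
time: 6.8
position: [0.5084, 0.0075, 0.0792]
tool_rot: [0.175, -3.136, -0.0]
ft_force: [-3.3, 0.4, 1.6]
grip_width: 0.604
grip_force: 1.3
```

Request:
drive_tool:
  motion:
    - [[-0.1,0,0],[0,0,0],0.2]
    - [[0,0,0],[0,0,0],0.2]

```text
time: 7.05
position: [0.5086, 0.0075, 0.079]
tool_rot: [0.175, -3.134, -0.0]
ft_force: [-5.6, -1.1, 4.6]
grip_width: 0.602
grip_force: 2.7
```

```bash
python3 -c "
from h import *
st()
a=np.radians(np.arange(2,108,3));P=np.c_[.5-89*np.cos(a),89*np.sin(a)]
for i,d in enumerate(np.diff(P,axis=0)): print(2+3*i,2+3*i+3,(-d/10).round(2),P[i+1].round(1))
"
```

```text
t 7.05 edge frame: tcp mm [-98.9 -24.9  73. ] tip [-99.1 -24.8   3. ] frontcorner [-89.6 -24.8   3. ]
toolx [-1.    -0.002  0.003] tooly [-0.002  1.     0.   ] z [-0.003  0.    -1.   ] F [-5.68 -0.48  4.65] w 0.6021440362576452 [-0.45  0.25  0.42  2.03 -0.13  0.89  1.73]
2 5 [-0.03 -0.47] [-88.2   7.8]
5 8 [-0.05 -0.46] [-87.6  12.4]
8 11 [-0.08 -0.46] [-86.9  17. ]
11 14 [-0.1  -0.45] [-85.9  21.5]
14 17 [-0.12 -0.45] [-84.6  26. ]
17 20 [-0.15 -0.44] [-83.1  30.4]
20 23 [-0.17 -0.43] [-81.4  34.8]
23 26 [-0.19 -0.42] [-79.5  39. ]
26 29 [-0.22 -0.41] [-77.3  43.1]
29 32 [-0.24 -0.4 ] [-75.   47.2]
32 35 [-0.26 -0.39] [-72.4  51. ]
35 38 [-0.28 -0.37] [-69.6  54.8]
38 41 [-0.3  -0.36] [-66.7  58.4]
41 44 [-0.31 -0.34] [-63.5  61.8]
44 47 [-0.33 -0.33] [-60.2  65.1]
47 50 [-0.35 -0.31] [-56.7  68.2]
50 53 [-0.36 -0.29] [-53.1  71.1]
53 56 [-0.38 -0.27] [-49.3  73.8]
56 59 [-0.39 -0.25] [-45.3  76.3]
59 62 [-0.41 -0.23] [-41.3  78.6]
62 65 [-0.42 -0.21] [-37.1  80.7]
65 68 [-0.43 -0.19] [-32.8  82.5]
68 71 [-0.44 -0.16] [-28.5  84.2]
71 74 [-0.44 -0.14] [-24.   85.6]
74 77 [-0.45 -0.12] [-19.5  86.7]
77 80 [-0.46 -0.09] [-15.   87.6]
80 83 [-0.46 -0.07] [-10.3  88.3]
83 86 [-0.46 -0.04] [-5.7 88.8]
86 89 [-0.47 -0.02] [-1.1 89. ]
89 92 [-0.47  0.  ] [ 3.6 88.9]
92 95 [-0.47  0.03] [ 8.3 88.7]
95 98 [-0.46  0.05] [12.9 88.1]
98 101 [-0.46  0.08] [17.5 87.4]
101 104 [-0.45  0.1 ] [22.  86.4]
104 107 [-0.45  0.12] [26.5 85.1]
```

Request:
drive_tool:
  motion:
    - [[-0.03,0,-0.24],[0,0,0],0.2]
    - [[-0.0,0,-0.23],[0,0,0],0.2]
    - [[-0.05,0,-0.46],[0,0,0],0.2]

```text
time: 7.42
position: [0.5097, 0.0077, 0.0883]
tool_rot: [0.175, -3.135, 0.0]
ft_force: [-4.7, -0.7, 1.6]
grip_width: 0.6
grip_force: 2.7
```

```bash
python3 -c "
from h import *
st()
im=ctrl.get_image('scene')[180:400,180:480]
cv2.imwrite('pics/c.png',cv2.resize(im,None,fx=2,fy=2)[:,:,::-1])
"
```

```text
t 7.425 edge frame: tcp mm [-97.8 -24.9  82.3] tip [-98.  -24.9  12.3] frontcorner [-88.5 -24.8  12.3]
toolx [-1.    -0.002  0.002] tooly [-0.002  1.     0.   ] z [-0.002  0.    -1.   ] F [-4.79 -0.17  1.61] w 0.5998898919883693 [-0.45  0.24  0.42  2.02 -0.12  0.91  1.72]
```

View pics/c.png

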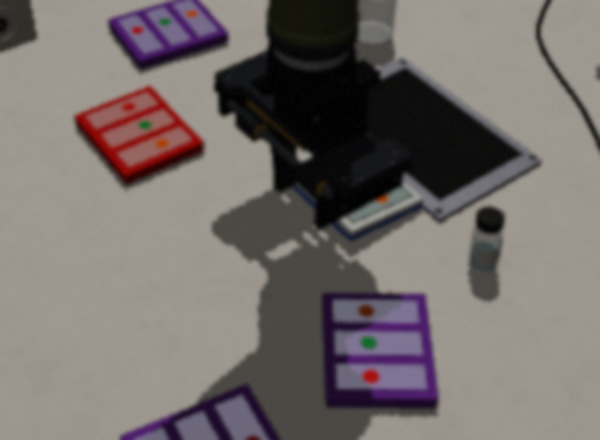

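The picture shows the fingers against the carrier's near side, whose corner at about (345,235) looks slightly raised. The tip is 18 mm up and still carries 4.8 N, so the carrier is lifting with it.

Request:
drive_tool:
  motion:
    - [[-0.08,0,-0.46],[0,0,0],0.2]
    - [[-0.1,0,-0.45],[0,0,0],0.2]
    - [[-0.12,0,-0.45],[0,0,0],0.2]
    - [[-0.15,0,-0.44],[0,0,0],0.2]

```text
time: 7.98
position: [0.5146, 0.0082, 0.1069]
tool_rot: [0.175, -3.136, -0.0]
ft_force: [-5.7, -1.3, 1.6]
grip_width: 0.599
grip_force: 2.7
```

Request:
drive_tool:
  motion:
    - [[-0.14,0,-0.44],[0,0,0],0.2]
    - [[-0.18,0,-0.43],[0,0,0],0.2]
    - [[-0.22,0,-0.41],[0,0,0],0.2]
    - [[-0.24,0,-0.4],[0,0,0],0.2]

```text
time: 8.48
position: [0.5231, 0.0092, 0.1239]
tool_rot: [-0.175, 3.136, 0.0]
ft_force: [-4.5, -1.2, 2.6]
grip_width: 0.601
grip_force: 2.5
```

Request:
drive_tool:
  motion:
    - [[-0.26,0,-0.39],[0,0,0],0.2]
    - [[-0.28,0,-0.37],[0,0,0],0.2]
    - [[-0.3,0,-0.36],[0,0,0],0.2]

```text
time: 8.85
position: [0.5315, 0.0101, 0.135]
tool_rot: [-0.175, 3.136, 0.0]
ft_force: [-4.9, -0.5, 3.4]
grip_width: 0.601
grip_force: 2.6
```

```bash
python3 -c "
from h import *
st()
im=ctrl.get_image('scene')[140:360,200:500]
cv2.imwrite('pics/d.png',cv2.resize(im,None,fx=2,fy=2)[:,:,::-1])
"
```

```text
t 8.85 edge frame: tcp mm [-75.9 -24.8 129. ] tip [-75.8 -24.8  59. ] frontcorner [-66.3 -24.8  59. ]
toolx [-1.    -0.002 -0.001] tooly [-0.002  1.     0.   ] z [ 0.001  0.    -1.   ] F [-4.89  0.    3.42] w 0.6014495860841715 [-0.46  0.22  0.43  1.94 -0.11  1.01  1.7 ]
```

View pics/d.png

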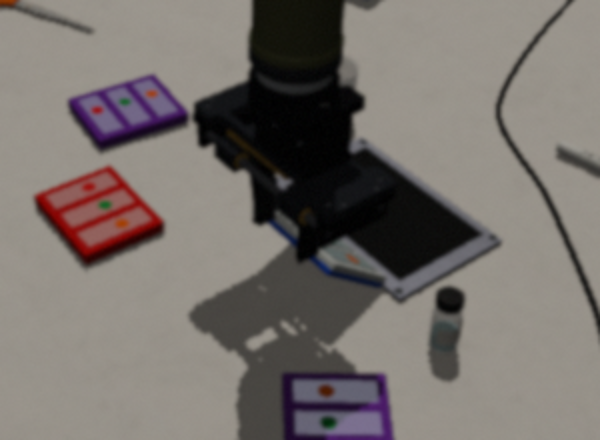

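The carrier is tipped about 40°, with its blue underside showing around (300,245) and the far side at the board's edge. Continuing round.

Request:
drive_tool:
  motion:
    - [[-0.31,0,-0.34],[0,0,0],0.2]
    - [[-0.33,0,-0.33],[0,0,0],0.2]
    - [[-0.35,0,-0.31],[0,0,0],0.2]
    - [[-0.36,0,-0.29],[0,0,0],0.2]

```text
time: 9.4
position: [0.5452, 0.0117, 0.1477]
tool_rot: [-0.175, 3.136, 0.0]
ft_force: [-2.0, -1.0, 3.8]
grip_width: 0.598
grip_force: 2.1
```

Request:
drive_tool:
  motion:
    - [[-0.38,0,-0.27],[0,0,0],0.2]
    - [[-0.39,0,-0.25],[0,0,0],0.2]
    - [[-0.41,0,-0.23],[0,0,0],0.2]
    - [[-0.42,0,-0.21],[0,0,0],0.2]

```text
time: 9.9
position: [0.561, 0.0134, 0.1572]
tool_rot: [-0.175, 3.136, 0.0]
ft_force: [-2.1, -0.7, 3.9]
grip_width: 0.6
grip_force: 2.1
```

Request:
drive_tool:
  motion:
    - [[-0.43,0,-0.19],[0,0,0],0.2]
    - [[-0.44,0,-0.16],[0,0,0],0.2]
    - [[-0.44,0,-0.14],[0,0,0],0.2]
    - [[-0.45,0,-0.12],[0,0,0],0.2]

```text
time: 10.4
position: [0.5785, 0.0154, 0.1633]
tool_rot: [-0.175, 3.136, 0.0]
ft_force: [-1.1, 0.5, 4.7]
grip_width: 0.602
grip_force: 2.5
```

```bash
python3 -c "
from h import *
st()
im=ctrl.get_image('scene')[140:360,200:500]
cv2.imwrite('pics/e.png',cv2.resize(im,None,fx=2,fy=2)[:,:,::-1])
"
```

```text
t 10.4 edge frame: tcp mm [-28.6 -24.7 157.3] tip [-28.5 -24.7  87.3] frontcorner [-19.  -24.7  87.3]
toolx [-1.    -0.002 -0.001] tooly [-0.002  1.     0.   ] z [ 0.001  0.    -1.   ] F [-1.02  0.59  4.7 ] w 0.6018578043788012 [-0.44  0.28  0.43  1.8  -0.13  1.09  1.72]
```

View pics/e.png

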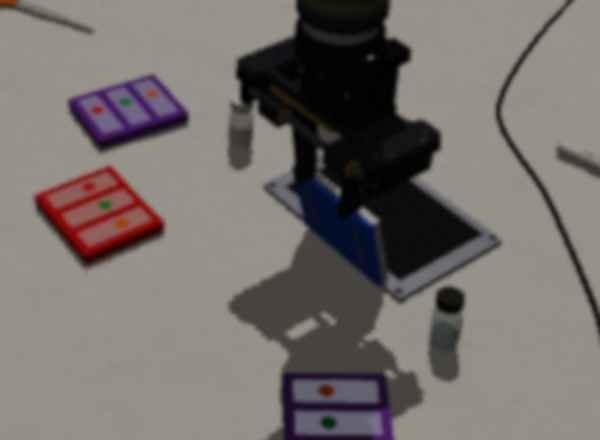

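The carrier stands at about 77° at the edge, its blue underside facing the robot around (340,235). Next, carry it over the top.

Request:
drive_tool:
  motion:
    - [[-0.46,0,-0.09],[0,0,0],0.2]
    - [[-0.46,0,-0.07],[0,0,0],0.2]
    - [[-0.46,0,-0.04],[0,0,0],0.2]
    - [[-0.47,0,-0.02],[0,0,0],0.2]

```text
time: 10.95
position: [0.5974, 0.0175, 0.1659]
tool_rot: [-0.175, 3.134, 0.0]
ft_force: [0.1, -0.8, 6.3]
grip_width: 0.6
grip_force: 3.0
```

Request:
drive_tool:
  motion:
    - [[-0.47,0,0],[0,0,0],0.2]
    - [[-0.47,0,0.03],[0,0,0],0.2]
    - [[-0.46,0,0.03],[0,0,0],0.2]
    - [[-0.46,0,0.04],[0,0,0],0.2]
    - [[-0.45,0,0.05],[0,0,0],0.2]

```text
time: 11.58
position: [0.6219, 0.0203, 0.1662]
tool_rot: [-0.175, 3.13, 0.001]
ft_force: [1.0, 0.7, 11.7]
grip_width: 0.599
grip_force: 5.4
```

```bash
python3 -c "
from h import *
st()
im=ctrl.get_image('scene')[140:360,200:500]
cv2.imwrite('pics/f.png',cv2.resize(im,None,fx=2,fy=2)[:,:,::-1])
"
```

```text
t 11.575 edge frame: tcp mm [ 15.1 -24.6 160.2] tip [ 15.6 -24.6  90.2] frontcorner [ 25.1 -24.6  90.2]
toolx [-1.    -0.002 -0.007] tooly [-0.002  1.     0.   ] z [ 0.007  0.    -1.   ] F [ 1.08  0.62 11.72] w 0.5985325957693398 [-0.42  0.36  0.43  1.69 -0.17  1.11  1.73]
```

View pics/f.png

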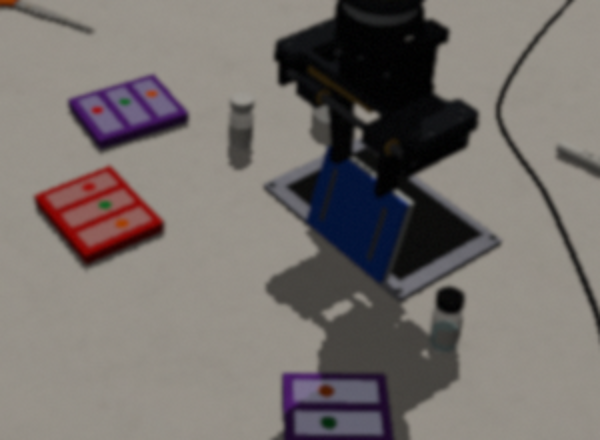

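It is past vertical, leaning over the board and pinned by the fingertips from above. I'll ease up while moving forward.

Request:
drive_tool:
  motion:
    - [[-0.5,0,-0.1],[0,0,0],0.2]
    - [[-0.5,0,-0.1],[0,0,0],0.2]
    - [[-0.4,0,-0.1],[0,0,0],0.2]
    - [[-0.3,0,-0.3],[0,0,0],0.2]
    - [[0,0,-1],[0,0,0],0.2]
    - [[0,0,-3],[0,0,0],0.2]
    - [[0,0,-4],[0,0,0],0.2]
    - [[2,0,-4],[0,0,0],0.2]
    - [[4,0,0],[0,0,0],0.2]
    - [[4,0,0],[0,0,0],0.2]
    - [[0,0,0],[0,0,0],0.2]

```text
time: 13.0
position: [0.5346, 0.01, 0.2905]
tool_rot: [-0.174, 3.137, 0.003]
ft_force: [0.9, -0.1, -0.1]
grip_width: 0.603
grip_force: 0.0
```

```bash
python3 -c "
from h import *
st()
a=ctrl.get_image('scene');t=ctrl.get_image('top')
im=np.vstack([a[140:360,200:500],t[130:350,200:500]])
cv2.imwrite('pics/g.png',cv2.resize(im,None,fx=1.36,fy=1.36)[:,:,::-1])
"
```

```text
t 13.0 edge frame: tcp mm [-72.8 -25.3 284.5] tip [-72.8 -25.1 214.5] frontcorner [-63.3 -25.1 214.5]
toolx [-1.    -0.001 -0.   ] tooly [-0.001  1.     0.002] z [ 0.     0.002 -1.   ] F [ 0.85 -0.16 -0.11] w 0.6030056648407063 [-0.49  0.07  0.44  1.76 -0.03  1.32  1.65]
```

View pics/g.png

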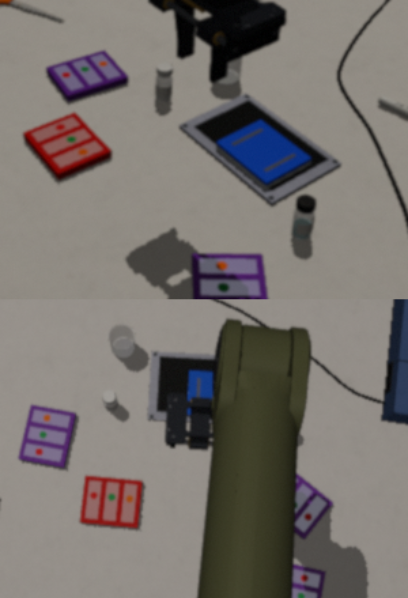

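The carrier lies flat on the board, blue side up, at about (262,150) in the upper half of the picture. Both vials and the beaker are standing, and the gripper is clear.

```bash
python3 -c "
from bench import ctrl
print(ctrl.close_job())"
```

```text
the job is handed in; nothing more can be done
None
```

I pushed the carrier against the board, tipped it up and flipped it; it lies flat there with its blue side up, the vials and beaker are still standing, and the job was handed in at about 13 s (no verdict was returned).

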